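# Put the bar tools back in their own holders

### The job

The four bar tools on the rubber mat were put away in each other's holders. Change them round, setting one aside on a free spot where you must, until the tamper is in the large round seat, the cocoa shaker in the square block, the shot glass in the small round coaster and the brush lengthwise in the oblong tray, each level and fully down in its recess. Tip nothing over and leave the cup and the milk pitcher where they are.

Things in the scene. Friction and masses are not known exactly. Their poses are not given: they have to be found in the camera images.
- tamper: Loose espresso tamper: flat round steel foot 58 mm across and 25 mm high, brown wooden grip about 36 mm across above it, 90 mm tall in all, 0.42 kg. Origin: centre of the underside, z up. Grasp it by the grip, some 60 mm above its underside. It belongs in tamper_seat. It starts on the top face of the block or the coaster.
- shaker: Loose plain steel cocoa shaker: upright cylinder with a domed top, 43 mm across, 92 mm tall, about 0.14 kg. Origin: centre of the underside, z up. It belongs in shaker_block. It starts inside the seat or the tray, on the recess floor.
- shot_glass: Loose clear shot glass, open top: 48 mm across at the rim, 38 mm at the foot, 61 mm tall, about 0.07 kg. Origin: centre of the underside, z up. It belongs in glass_coaster. It starts inside the seat or the tray, on the recess floor.
- brush: Loose cleaning brush with a purple back, lying bristles down: 30 mm wide along its x, 86 mm long along its y, 22 mm tall, solid, 0.07 kg. Origin: centre of the underside, z up. It belongs lengthwise in brush_tray. Starts on top of the block or the coaster. Held by its top 9 mm across its width, it goes down into the tray before the fingers meet the tray's edges.
- tamper_seat: Large round brown wooden dish, 96 mm across, 20 mm high, with a round recess 70 mm across and 12 mm deep (floor 8 mm above its underside): the tamper's place. Fixed on a black ribbed rubber mat whose top is 3 mm above the counter. Origin: centre of its underside, z up. The four holders stand two by two, about 136 mm apart along their x and 120 mm along their y, turned alike within 0.12 rad.
- shaker_block: Square brown wooden block 84 x 84 mm, 20 mm high, with a round recess 52 mm across and 12 mm deep (floor 8 mm above its underside): the shaker's place. Fixed on a black ribbed rubber mat whose top is 3 mm above the counter. Origin: centre of its underside, z up.
- glass_coaster: Small round brown wooden coaster, 70 mm across, 20 mm high, with a round recess 46 mm across and 12 mm deep (floor 8 mm above its underside): the shot glass's place. Fixed on a black ribbed rubber mat whose top is 3 mm above the counter. Origin: centre of its underside, z up.
- brush_tray: Oblong brown wooden tray 128 mm (along its x) x 74 mm, 20 mm high, with an oblong recess 106 x 50 mm and 12 mm deep (floor 8 mm above its underside): the brush's place. Fixed on a black ribbed rubber mat whose top is 3 mm above the counter. Origin: centre of its underside, z up.
- cup: Bystander: stoneware cup, upright, 86 x 102 x 56 mm with its handle, on the far left part of the mat. Leave it where it is. Origin: underside, z up. The mat is bare between it and the holders: the point 210 mm from the middle of the four holders along their +y and 30 mm along their -x has 60 mm of free mat round it.
- pitcher: Bystander: small steel milk pitcher with handle, 72 x 99 x 88 mm, on the counter just off the left end of the mat. Leave it where it is. Origin: underside, z up.

How it is judged:
By the outcome, as a careful person would: the job done as asked, in the order asked, and still so for the second after the job is handed in, with the robot touching nothing.
It also fails if it takes over 125 s, if anything falls off the work surface, if the arm or the gripper's body presses on something with over 40 N, if the wrist force passes 120 N, or if a joint passes its speed limit or range.

### The arm

A 7-joint arm with a two-finger parallel gripper is mounted at the origin on a cart in front of the work surface, level with it; the furniture and walls round the work are solid. World frame = base frame: x ahead of the robot, y to its left, z up, the work surface at z = 0. Lengths are in m, angles in rad, forces in N, time in s.
With the tool pointing down it reaches from about 0.4 to 0.85 m from the base axis. Payload 10.4 kg.
Tool frame: the origin (TCP) lies at the centre of the arm's flange, where the gripper is bolted on; the fingertips stand 182 mm ahead of it and the grasp point (between the pads) lies r.grasp_offset ahead of it (r.grasp_offset is the distance from the TCP to the grasp point, in m); z points along the fingers, y is the line along which they close (so a half turn about z gives the same grasp; the last joint's range is limited). The gripper opens to 87 mm and grips with 3 to 60 N. Pads are 19 mm wide; open, the fingers measure 117 mm over their backs; the gripper's body (75 mm by 190 mm) begins 51 mm behind the grasp point.
Start: joints at [1.089, 0.332, -0.065, 1.46, 0.022, 1.35, -0.088], TCP at [0.277, -0.56, 0.405] pointing down, gripper open.
Joint ranges: [-2.6, 2.6], [-0.5, 2.12], [-1.47, 1.34], [0.16, 2.42], [-1.27, 4.41], [0.06, 2.06], [-2.6, 2.6]. Speed limits (rad/s): [2.22, 2.22, 2.79, 2.79, 3.14, 3.14, 3.14].

### API

Orientations are given as a unit quaternion [x, y, z, w].
In Python, from bench import status, vision, job, spotter, r gives the robot as it stands. The module is installed in compiled form; this text tells all that it offers.
- The arm moves only by the tool play_rows, never from a script. Its argument "series" is a list of rows, each a list of 6 numbers: the shift along the tool's x, y, z each as a share of 150 mm, from -1 to 1, then the turn, a rotation vector about the tool's x, y, z each as a share of 30 degrees, from -1 to 1. In form: [[x, y, z, ax, ay, az], ...]. A call has 1 to 5 rows; each row is the pose to reach, as a shift and turn from the pose commanded when the call began, along the tool's axes at that moment; what a row does not reach only later rows make up. A row lasts 1/10 s, in which the tool goes at most 50 mm and 8.59 degrees, less where a joint would pass 70% of its speed; a pose out of reach is approached as far as the arm can. A call with a number of a shift or a turn outside -1 to 1 is refused whole. A call with a gripper value outside its range is refused whole. "fingers" is the opening, from -1 (shut) to 1 (fully open), set as the call begins (left out, the last holds). The fingers move at their own pace and stop on an object; "squeeze" is the grip in N (left out, the last holds). Time passes only in rows, so rows that repeat a pose let the fingers close. It gives the time, the measured TCP pose, the force, the opening and the grip force at its end, in the units of the state.
- status.read_state(): the state, without advancing time (a new reading comes with each control period).
- vision.camera(name): name is "scene" or "top" or "wrist"; returns the picture (400x640x3 uint8, blue, green, red); there is no depth.
- vision.calibration(name): a dict with "fx", "fy", "cx", "cy" (pixels), "rvec" (rotation vector, rad) and "tvec" (3), from world to camera coordinates, as OpenCV has them; the wrist camera has in their place "T_tool_cam" (4x4, takes a point from camera to tool coordinates, whose origin is the TCP and whose axes are the flange's). Camera axes: x right, y down, z forward; pixel columns grow to the right and rows downward; lengths in m; the calibration is good to about 2 mm. A picture is of the moment at which its call begins: read the wrist's pose just before it. calibration takes no time and is no camera call.
- job.close_job(): hands the job in; it is judged then, once.
Trained networks look in the newest picture that a camera, given by its name, has taken for a name from the list of things; names that differ only in an ending like _2 or _b are one class to them, and where a whole thing is asked for, a point or a joint stands for the part that bears it (a point fixed in the world has none). Each returns a list of dicts, best first, with "conf" (0 to 1); they miss things now and then, are a little off and sometimes report something else, mostly with a low value. They report only what shows in the picture. A call takes as long as a camera call.
- spotter.boxes_of(camera, name): "point" ([x, y, z] in m, in world coordinates, good to about 4 mm: the middle of the surface that is visible of it).
- spotter.regions_of(camera, name): "pixels" (400x640 bool, what is visible of it).
The state is a dict: "time": time; "joint_positions": joint angles; "joint_vel": joint speeds; "joint_torque": joint torques, N m; "ee_pos": TCP position; "eef_rot": TCP orientation; "ft_force": force on the tool from outside, world axes, zero at the start; "torque": the same for the moment, N m; "width": finger opening in m; "grip_force": force on a finger pad.
Only numpy, scipy, OpenCV 4.12 (cv2) and the standard library are available. Lean on these libraries where they do the work, as an engineer would, in place of code of your own. Each camera call takes 0.05 s, during which the arm holds its last target. There are 200 camera calls.

## Working session

There is one attempt and no reset: what is moved stays moved. The work goes in short steps, Python scripts to look and compute and a tool call to move; the robot and the scene stay as the last step left them, time stands still between calls to the robot, and variables do not carry over. Pictures are saved under pics/ and viewed, at most 14 in all, crops included, and the job is handed in when it is done.

Besides the shell and the picture viewer there is one more tool, called after ">>>" as a command line: name --pt "numbers of a row" for each row, then --argument value for the rest. play_rows: Moves the arm, as the interface text tells. Shift numbers are shares of 150 mm and turn numbers shares of 30 degrees, none past 1 either way. Its arguments: {"type":"object","properties":{"series":{"type":"array","items":{"type":"array","items":{"type":"number"}}},"fingers":{"type":"number"},"squeeze":{"type":"number"}},"required":["series"]}

```bash
mkdir -p pics; cat > h.py <<'E'
import numpy as np, cv2
from scipy.spatial.transform import Rotation as R
from bench import status, vision, job, spotter, r
NAMES=["tamper","shaker","shot_glass","brush","tamper_seat","shaker_block","glass_coaster","brush_tray","cup","pitcher"]
def cal(n):
    c=vision.calibration(n); K=np.array([[c["fx"],0,c["cx"]],[0,c["fy"],c["cy"]],[0,0,1.]])
    if "rvec" in c: Rm=cv2.Rodrigues(np.array(c["rvec"],float))[0]; t=np.array(c["tvec"],float).ravel()
    else:
        s=status.read_state(); T=np.eye(4); T[:3,:3]=R.from_quat(s["eef_rot"]).as_matrix(); T[:3,3]=s["ee_pos"]
        M=np.linalg.inv(T@np.array(c["T_tool_cam"])); Rm,t=M[:3,:3],M[:3,3]
    return K,Rm,t
def atz(cam,uv,z):
    K,Rm,t=cam; d=Rm.T@np.linalg.inv(K)@np.array([uv[0],uv[1],1.]); o=-Rm.T@t
    return o+d*(z-o[2])/d[2]
def proj(cam,p):
    K,Rm,t=cam; q=K@(Rm@np.array(p)+t); return q[:2]/q[2]
E
python3 - <<'E'
from h import *
s=status.read_state(); print(s["time"],s["ee_pos"],s["eef_rot"],s["width"],r.grasp_offset)
ims=[]
for n in ("scene","top"):
    im=vision.camera(n); cv2.imwrite(f"pics/{n}0.png",im)
    for k in NAMES:
        b=spotter.boxes_of(n,k); print(n,k,[(np.round(x["point"],3).tolist(),round(x["conf"],2)) for x in b[:3]])
print(status.read_state()["time"]); print(vision.calibration("wrist")); print([(-cal(n)[1].T@cal(n)[2]).round(3) for n in("scene","top")])
E
```

```text
0.0 [ 0.27672209 -0.56025845  0.40395227] [ 9.73808523e-01  2.27368579e-01 -1.97523957e-04 -6.71334210e-04] 0.08705303223339647 0.1635
scene tamper [([0.612, 0.091, 0.052], 0.77)]
scene shaker [([0.477, 0.082, 0.064], 0.85)]
scene shot_glass [([0.625, -0.025, 0.057], 0.53)]
scene brush [([0.488, -0.045, 0.046], 0.67)]
scene tamper_seat [([0.63, -0.019, 0.018], 0.68)]
scene shaker_block [([0.596, 0.105, 0.019], 0.82)]
scene glass_coaster [([0.476, -0.037, 0.017], 0.62)]
scene brush_tray [([0.465, 0.082, 0.015], 0.7)]
scene cup [([0.639, 0.286, 0.044], 0.67), ([0.628, -0.021, 0.017], 0.4)]
scene pitcher []
top tamper [([0.615, 0.09, 0.035], 0.79), ([0.496, -0.049, 0.046], 0.73)]
top shaker [([0.49, 0.076, 0.099], 0.61)]
top shot_glass [([0.643, -0.038, 0.05], 0.86)]
top brush [([0.493, -0.051, 0.044], 0.76), ([0.642, -0.038, 0.05], 0.55)]
top tamper_seat [([0.62, -0.028, 0.021], 0.57)]
top shaker_block [([0.614, 0.091, 0.021], 0.73)]
top glass_coaster [([0.49, -0.045, 0.022], 0.69), ([0.644, -0.038, 0.051], 0.58)]
top brush_tray [([0.483, 0.073, 0.021], 0.75)]
top cup [([0.648, 0.295, 0.03], 0.96)]
top pitcher [([0.522, 0.394, 0.026], 0.67)]
1.1
{'fx': 307.67536334624964, 'fy': 307.67536334624964, 'cx': 323.2712846109334, 'cy': 193.29127624354143, 'T_tool_cam': array([[ 1.09829748e-04, -9.54436014e-01, -2.98415623e-01,
         8.08567219e-02],
       [ 9.99999844e-01,  2.68266607e-04, -4.89966238e-04,
         5.74950625e-04],
       [ 5.47696369e-04, -2.98415522e-01,  9.54435894e-01,
         2.09118038e-02],
       [ 0.00000000e+00,  0.00000000e+00,  0.00000000e+00,
         1.00000000e+00]])}
[array([-0.198,  0.651,  0.553]), array([0.408, 0.144, 0.986])]
```

View pics/top0.png

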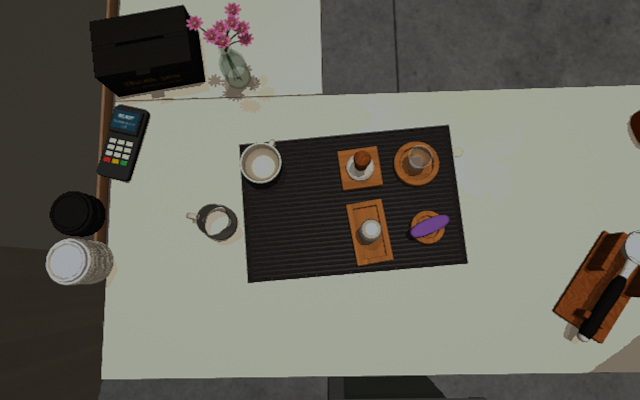

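View pics/scene0.png

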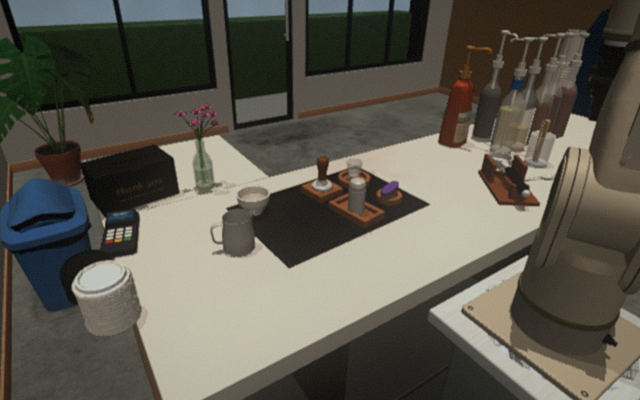

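```bash
cat >> h.py <<'E'
def Rd(yaw): # tool pointing down, tool x at yaw (deg)
    a=np.radians(yaw); c,s=np.cos(a),np.sin(a); return np.array([[c,s,0],[s,-c,0],[0,0,-1.]])
def plan(wps, dec=3, start=None):
    """wps: (grasp x,y,z, yaw deg); prints the shares of each call, from the measured pose."""
    s=status.read_state(); p=np.array(s["ee_pos"]); M=R.from_quat(s["eef_rot"]).as_matrix()
    if start is not None: M=Rd(start[3]); p=np.array(start[:3])+[0,0,r.grasp_offset]
    for x,y,z,yaw in wps:
        q=np.array([x,y,z+r.grasp_offset]); Q=Rd(yaw)
        d=M.T@(q-p); v=R.from_matrix(M.T@Q).as_rotvec()
        n=max(1,int(np.ceil(max(abs(d).max()/.15,abs(v).max()/np.radians(30))-1e-6)))
        for k in range(n):
            Q2=M@R.from_rotvec(v/n).as_matrix(); dk=M.T@((q-p)/(n-k)); 
            row=np.r_[dk/.15,v/n/np.radians(30)].round(dec)+0.
            print(row.tolist(),"rows",int(np.ceil(max(np.linalg.norm(dk)/.05,np.degrees(np.linalg.norm(v/n))/8.59))))
            p=p+M@(row[:3]*.15); M=M@R.from_rotvec(row[3:]*np.radians(30)).as_matrix()
def where():
    s=status.read_state(); M=R.from_quat(s["eef_rot"]).as_matrix()
    print("t",round(s["time"],2),"grasp",(np.array(s["ee_pos"])+M[:,2]*r.grasp_offset).round(4),"yaw",np.degrees(np.arctan2(M[1,0],M[0,0])).round(2),"tilt",np.degrees(np.arccos(-M[2,2])).round(2),"w",round(s["width"],4),"F",np.round(s["ft_force"],1),"grip",round(s["grip_force"],1))
E
python3 -c "
from h import *
plan([(0.42,-0.22,.25,60),(.49,-0.02,.27,90)],2)"
```

```text
[0.93, -0.81, -0.03, 0.0, 0.0, -0.56] rows 4
[1.12, -0.5, -0.03, 0.0, 0.0, -0.56] rows 4
[0.69, -0.13, -0.07, 0.0, 0.0, -0.5] rows 3
[0.71, 0.05, -0.06, 0.0, 0.0, -0.5] rows 3
```

>>> play_rows --pt "0.9 -0.8 -0.03 0 0 -0.56" --pt "0.9 -0.8 -0.03 0 0 -0.56" --pt "0.9 -0.8 -0.03 0 0 -0.56" --pt "0.9 -0.8 -0.03 0 0 -0.56"

```text
time: 1.5
ee_pos: [0.3463, -0.3895, 0.4097]
eef_rot: [0.929, 0.369, 0.0, 0.0]
ft_force: [1.2, -0.5, 0.7]
width: 0.0871
grip_force: 0.0
```

>>> play_rows --pt "1 -0.5 -0.03 0 0 -0.56" --pt "1 -0.5 -0.03 0 0 -0.56" --pt "1 -0.5 -0.03 0 0 -0.56" --pt "1 -0.5 -0.03 0 0 -0.56"

```text
time: 1.9
ee_pos: [0.4046, -0.2309, 0.4144]
eef_rot: [0.865, 0.502, 0.001, 0.0]
ft_force: [0.8, 0.4, -0.4]
width: 0.087
grip_force: 0.0
```

>>> play_rows --pt "0.9 -0.13 -0.07 0 0 -0.5" --pt "0.9 -0.13 -0.07 0 0 -0.5" --pt "0.9 -0.13 -0.07 0 0 -0.5"

```text
time: 2.2
ee_pos: [0.4545, -0.1061, 0.4249]
eef_rot: [0.792, 0.61, 0.0, 0.0]
ft_force: [0.6, -0.4, -0.2]
width: 0.0868
grip_force: 0.0
```

>>> play_rows --pt "0.95 0.25 0 0 0 -0.5" --pt "0.95 0.25 0 0 0 -0.5" --pt "0.95 0.25 0 0 0 -0.5" --pt "0.95 0.25 0 0 0 -0.5"

```text
time: 2.6
ee_pos: [0.5284, 0.0249, 0.4243]
eef_rot: [0.705, 0.709, 0.002, -0.001]
ft_force: [-1.3, -0.6, -0.5]
width: 0.0868
grip_force: 0.0
```

```bash
cat > look.py <<'E'
import sys; from h import *
where(); c=cal("wrist"); im=vision.camera("wrist"); cv2.imwrite(f"pics/{sys.argv[1]}.png",im)
for k in sys.argv[2:]:
    b=spotter.boxes_of("wrist",k); print(k,[(np.round(x["point"],4).tolist(),proj(c,x["point"]).round(0).tolist(),round(x["conf"],2)) for x in b[:2]])
E
python3 look.py w1 tamper shaker shot_glass brush tamper_seat shaker_block glass_coaster brush_tray; python3 -c "from h import *; where()"
```

```text
t 2.6 grasp [0.5286 0.0254 0.2608] yaw 90.38 tilt 0.2 w 0.0868 F [-1.3 -0.6 -0.5] grip 0.0
tamper [([0.6177, 0.0856, 0.0533], [405.0, 118.0], 0.65)]
shaker [([0.4918, 0.0741, 0.0963], [287.0, 132.0], 0.94)]
shot_glass [([0.637, -0.0316, 0.0488], [412.0, 216.0], 0.84), ([0.6168, -0.0195, 0.0229], [391.0, 200.0], 0.68)]
brush [([0.4938, -0.045, 0.0433], [296.0, 223.0], 0.81)]
tamper_seat [([0.6166, -0.0166, 0.0229], [391.0, 198.0], 0.79), ([0.6408, -0.035, 0.047], [414.0, 218.0], 0.38)]
shaker_block [([0.613, 0.0959, 0.0226], [395.0, 108.0], 0.67)]
glass_coaster [([0.5074, -0.0478, 0.0224], [308.0, 219.0], 0.75), ([0.6361, -0.0317, 0.0506], [411.0, 216.0], 0.56)]
brush_tray [([0.4985, 0.0726, 0.0229], [300.0, 127.0], 0.71)]
t 3.05 grasp [0.5271 0.0177 0.2609] yaw 89.8 tilt 0.04 w 0.0871 F [-0.2  0.6  0.4] grip 0.0
```

View pics/w1.png

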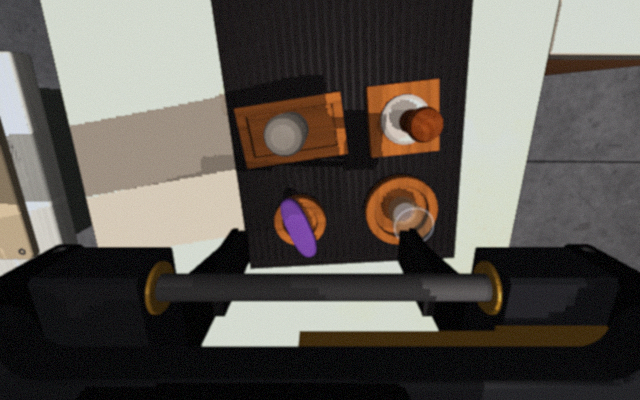

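```bash
cat > fit.py <<'E'
from h import *
from scipy.optimize import minimize
A=np.linspace(0,2*np.pi,48,endpoint=False)
def ring(rad,z): return np.c_[rad*np.cos(A),rad*np.sin(A),0*A+z]
def box(a,b,z): return np.array([[i*a/2,j*b/2,z] for i in(-1,1) for j in(-1,1)])
M={"tamper_seat":np.r_[ring(.048,0),ring(.048,.02)],"glass_coaster":np.r_[ring(.035,0),ring(.035,.02)],
"shaker_block":np.r_[box(.084,.084,0),box(.084,.084,.02)],"brush_tray":np.r_[box(.128,.074,0),box(.128,.074,.02)],
"tamper":np.r_[ring(.029,0),ring(.029,.025),ring(.018,.06),ring(.017,.082),ring(.008,.09)],
"shaker":np.r_[ring(.0215,0.012),ring(.0215,.08),ring(.012,.092)],"shot_glass":np.r_[ring(.019,.012),ring(.024,.061)],
"brush":np.r_[box(.022,.082,.006),box(.03,.066,.018)]}
def iou(h,name,p,cam):
    c,s=np.cos(p[3]),np.sin(p[3]); X=M[name]@np.array([[c,s,0],[-s,c,0],[0,0,1]])+p[:3]
    q=X@cam[1].T+cam[2]; q=q@cam[0].T; q=cv2.convexHull((q[:,:2]/q[:,2:]).astype(np.float32))
    a,_=cv2.intersectConvexConvex(h,q); u=cv2.contourArea(h)+cv2.contourArea(q)-a; return a/u
def hull(cam,name,near=None,c=None):
    rs=spotter.regions_of(cam,name)[:3]
    best=None
    for g in rs:
        m=g["pixels"].astype(np.uint8); n,l,st,ce=cv2.connectedComponentsWithStats(m)
        if n<2: continue
        m=(l==1+st[1:,4].argmax()).astype(np.uint8); pts=np.argwhere(m)[:,::-1]
        if near is not None and np.linalg.norm(pts.mean(0)-proj(c,near))>60: continue
        pts=np.r_[pts-.5,pts+.5,pts+[-.5,.5],pts+[.5,-.5]]
        return cv2.convexHull(pts.astype(np.float32)),g["conf"]
    return None
def fit(name,views,p0,free):
    f=lambda v:-sum(iou(h,name,np.where(free,np.r_[v],p0),c) for h,c in views)/len(views)
    p0=np.array(p0,float); s=np.array([p0]+[p0+np.eye(4)[i]*[.008,.008,.006,.12][i] for i in range(4)])
    o=minimize(f,p0,method="Nelder-Mead",options=dict(initial_simplex=s,xatol=1e-5,fatol=1e-6,maxiter=600)); return np.where(free,o.x,p0),-o.fun
E
cat > m2.py <<'E'
from fit import *
S={"tamper_seat":(.63,-.03,.003,.1),"shaker_block":(.614,.092,.003,.1),"glass_coaster":(.492,-.045,.003,.1),"brush_tray":(.483,.073,.003,.1),
"tamper":(.614,.092,.023,0),"shaker":(.485,.073,.011,0),"shot_glass":(.63,-.03,.011,0),"brush":(.492,-.045,.023,.35)}
where(); cs={"wrist":cal("wrist"),"top":cal("top")}
for n in cs: cv2.imwrite(f"pics/m2{n}.png",vision.camera(n))
for k,p in S.items():
    V={n:hull(n,k,p[:3],cs[n]) for n in cs}
    for use in (["wrist"],["top"],["wrist","top"]):
        v=[(V[n][0],cs[n]) for n in use if V[n]]
        if len(v)<len(use): continue
        free=np.array([1,1,len(use)==2,k in("shaker_block","brush_tray","brush")],bool)
        q,s=fit(k,v,p,free); print(k,use,q.round(4).tolist(),round(s,3))
E
python3 m2.py
```

```text
t 3.05 grasp [0.5271 0.0177 0.2609] yaw 89.8 tilt 0.04 w 0.0871 F [-0.2  0.6  0.4] grip 0.0
tamper_seat ['wrist'] [0.632, -0.0369, 0.003, 0.1] 0.91
shaker_block ['wrist'] [0.6241, 0.0828, 0.003, 0.1132] 0.984
shaker_block ['top'] [0.6264, 0.0862, 0.003, 0.1061] 0.943
shaker_block ['wrist', 'top'] [0.6255, 0.0833, -0.0007, 0.1108] 0.939
glass_coaster ['wrist'] [0.4971, -0.052, 0.003, 0.1] 0.43
brush_tray ['wrist'] [0.4896, 0.0684, 0.003, 0.1562] 0.949
brush_tray ['top'] [0.4903, 0.0708, 0.003, 0.1372] 0.947
brush_tray ['wrist', 'top'] [0.4896, 0.0686, 0.011, 0.1646] 0.951
tamper ['wrist'] [0.6239, 0.0825, 0.023, 0.0] 0.961
tamper ['top'] [0.6257, 0.0862, 0.023, 0.0] 0.933
tamper ['wrist', 'top'] [0.6257, 0.0837, 0.018, 0.0] 0.913
shaker ['wrist'] [0.4882, 0.0697, 0.011, 0.0] 0.967
shaker ['top'] [0.4876, 0.0726, 0.011, 0.0] 0.908
shaker ['wrist', 'top'] [0.4884, 0.0706, 0.0135, 0.0] 0.914
shot_glass ['wrist'] [0.6327, -0.0338, 0.011, 0.0] 0.942
brush ['wrist'] [0.4982, -0.0562, 0.023, 0.3738] 0.899
```

```bash
python3 -c "
from h import *
plan([(.624,.083,.18,96),(.624,.083,.083,96)],3)"
```

```text
[0.43, 0.644, 0.538, 0.0, 0.0, -0.204] rows 3
[0.0, 0.0, 0.647, 0.0, 0.0, 0.0] rows 2
```

>>> play_rows --pt "0.43 0.644 0.54 0 0 -0.2" --pt "0.43 0.644 0.54 0 0 -0.2" --pt "0.43 0.644 0.54 0 0 -0.2" --pt "0.43 0.644 0.54 0 0 -0.2" --pt "0.43 0.644 0.54 0 0 -0.2"

```text
time: 4.45
ee_pos: [0.624, 0.0834, 0.3422]
eef_rot: [0.669, 0.743, -0.0, -0.001]
ft_force: [0.0, -0.4, 1.0]
width: 0.0871
grip_force: 0.0
```

```bash
cat > m.py <<'E'
import sys; from fit import *
# usage: m.py pic name x y z yaw free ...
cam="wrist"
where(); c=cal(cam); im=vision.camera(cam); cv2.imwrite(f"pics/{sys.argv[1]}.png",im)
a=sys.argv[2:]
for i in range(0,len(a),5):
    k=a[i]; p=[float(t) for t in a[i+1:i+5]]; h=hull(cam,k,p[:3],c)
    if h is None: print(k,"none"); continue
    q,s=fit(k,[(h[0],c)],p,np.array([1,1,0,k in("shaker_block","brush_tray","brush")],bool)); print(k,q.round(4).tolist(),round(s,3),"conf",round(h[1],2))
E
python3 m.py w3 tamper .624 .083 .023 0 shaker_block .624 .083 .003 .1 shaker .488 .07 .011 0
```

```text
t 4.45 grasp [0.6237 0.0835 0.1787] yaw 95.95 tilt 0.13 w 0.0871 F [ 0.  -0.4  1. ] grip 0.0
tamper [0.6249, 0.0833, 0.023, 0.0] 0.955 conf 0.59
shaker_block [0.6246, 0.0831, 0.003, 0.1144] 0.991 conf 0.59
shaker [0.4892, 0.0707, 0.011, 0.0] 0.917 conf 0.71
```

View pics/w3.png

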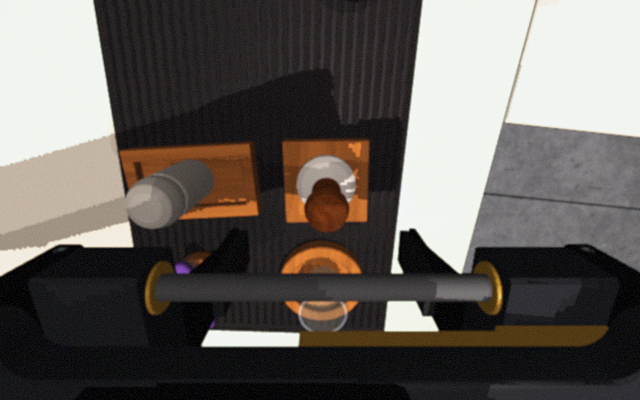

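>>> play_rows --pt "0 -0.005 0.3 0 0 0" --pt "0 -0.005 0.5 0 0 0" --pt "0 -0.005 0.64 0 0 0" --pt "0 -0.005 0.64 0 0 0" --fingers 1

```text
time: 5.05
ee_pos: [0.6222, 0.0817, 0.2455]
eef_rot: [0.67, 0.742, -0.002, -0.001]
ft_force: [0.1, -0.5, 1.0]
width: 0.0869
grip_force: 0.0
```

>>> play_rows --pt "0 0 0 0 0 0" --pt "0 0 0 0 0 0" --pt "0 0 0 0 0 0" --pt "0 0 0 0 0 0" --pt "0 0 0 0 0 0" --fingers -1 --squeeze 30

```text
time: 5.55
ee_pos: [0.6233, 0.0828, 0.2478]
eef_rot: [0.67, 0.742, 0.0, 0.0]
ft_force: [-0.2, -0.1, 0.0]
width: 0.0551
grip_force: 0.0
```

```bash
python3 -c "
from h import *
where()
plan([(.6245,.083,.19,96),(.511,.222,.19,96),(.511,.222,.066,96)],3)"
```

```text
t 5.55 grasp [0.6235 0.0828 0.0843] yaw 95.88 tilt 0.05 w 0.0551 F [-0.2 -0.1  0. ] grip 0.0
[0.0, 0.008, -0.705, 0.002, 0.0, -0.004] rows 3
[0.5, -0.328, 0.0, 0.0, 0.0, 0.0] rows 2
[0.501, -0.327, 0.0, 0.0, 0.0, 0.0] rows 2
[0.0, 0.0, 0.827, 0.0, 0.0, 0.0] rows 3
```

>>> play_rows --pt "0 0 0 0 0 0" --pt "0 0 0 0 0 0" --pt "0 0 0 0 0 0" --pt "0 0 0 0 0 0" --pt "0 0 0 0 0 0"

```text
time: 6.05
ee_pos: [0.6235, 0.0829, 0.2475]
eef_rot: [0.67, 0.742, 0.0, 0.0]
ft_force: [3.3, 0.7, 1.1]
width: 0.0318
grip_force: 29.9
```

>>> play_rows --pt "0 0 -0.1 0 0 0" --pt "0 0 -0.3 0 0 0" --pt "0 0 -0.5 0 0 0" --pt "0 0 -0.5 0 0 0"

```text
time: 6.45
ee_pos: [0.6239, 0.0835, 0.327]
eef_rot: [0.67, 0.743, 0.002, 0.002]
ft_force: [0.8, -0.2, -4.5]
width: 0.0321
grip_force: 29.7
```

```bash
python3 -c "
from h import *
where()
plan([(.511,.222,.165,96),(.511,.222,.066,96)],3)"
```

```text
t 6.45 grasp [0.6248 0.0836 0.1635] yaw 95.9 tilt 0.32 w 0.0321 F [ 0.8 -0.2 -4.5] grip 29.7
[0.996, -0.653, -0.014, 0.011, 0.0, -0.003] rows 4
[0.0, 0.0, 0.66, 0.0, 0.0, 0.0] rows 2
```

>>> play_rows --pt "0.3 -0.2 0 0 0 0" --pt "0.6 -0.4 0 0 0 0" --pt "0.85 -0.55 0 0 0 0" --pt "1 -0.65 0 0 0 0" --pt "1 -0.65 0 0 0 0"

```text
time: 6.95
ee_pos: [0.507, 0.2264, 0.322]
eef_rot: [0.667, 0.745, -0.001, -0.001]
ft_force: [-0.0, 0.2, -3.2]
width: 0.0321
grip_force: 29.6
```

>>> play_rows --pt "0 0 0.25 0 0 0" --pt "0 0 0.45 0 0 0" --pt "0 0 0.55 0 0 0" --pt "0 0 0.57 0 0 0" --pt "0 0 0.57 0 0 0"

```text
time: 7.45
ee_pos: [0.511, 0.222, 0.237]
eef_rot: [0.67, 0.742, -0.0, -0.0]
ft_force: [1.2, 0.4, -3.9]
width: 0.0317
grip_force: 29.6
```

```bash
python3 m.py w4 tamper .511 .222 .01 0
```

```text
t 7.45 grasp [0.511  0.222  0.0735] yaw 95.88 tilt 0.02 w 0.0317 F [ 1.2  0.4 -3.9] grip 29.6
tamper [0.5084, 0.2348, 0.01, 0.0] 0.691 conf 0.73
```

>>> play_rows --pt "0 0 0.03 0 0 0" --pt "0 0 0.05 0 0 0" --pt "0 0 0.062 0 0 0" --pt "0 0 0.062 0 0 0"

```text
time: 7.95
ee_pos: [0.511, 0.222, 0.2277]
eef_rot: [0.67, 0.742, 0.0, 0.0]
ft_force: [-0.3, -0.4, -0.4]
width: 0.032
grip_force: 29.8
```

>>> play_rows --pt "0 0 0 0 0 0" --pt "0 0 0 0 0 0" --pt "0 0 0 0 0 0" --pt "0 0 0 0 0 0" --pt "0 0 0 0 0 0" --fingers 1

```text
time: 8.45
ee_pos: [0.5109, 0.2221, 0.2275]
eef_rot: [0.67, 0.743, 0.0, 0.0]
ft_force: [0.2, 0.3, 0.5]
width: 0.0642
grip_force: 0.0
```

>>> play_rows --pt "0 0 -0.1 0 0 0" --pt "0 0 -0.35 0 0 0" --pt "0 0 -0.65 0 0 0" --pt "0 0 -0.65 0 0 0"

```text
time: 8.85
ee_pos: [0.5119, 0.2235, 0.3319]
eef_rot: [0.67, 0.743, 0.004, 0.002]
ft_force: [0.3, 1.1, 0.1]
width: 0.0859
grip_force: 0.0
```

```bash
python3 m.py w5 tamper .511 .222 .003 0; python3 -c "
from h import *
where()
plan([(.489,.070,.16,96),(.489,.07,.072,96)],3)"
```

```text
t 8.85 grasp [0.5134 0.2241 0.1684] yaw 95.92 tilt 0.55 w 0.0859 F [0.3 1.1 0.1] grip 0.0
tamper [0.5109, 0.2208, 0.003, 0.0] 0.961 conf 0.84
t 8.95 grasp [0.5115 0.2224 0.1633] yaw 95.89 tilt 0.18 w 0.0863 F [-0.7 -1.4 -1. ] grip 0.0
[-0.995, -0.25, 0.021, 0.006, 0.0, -0.004] rows 4
[0.0, 0.0, 0.587, 0.0, 0.0, 0.0] rows 2
```

Tamper stands upright at the aside spot. Now the shaker.

>>> play_rows --pt "-0.3 -0.08 0 0 0 0" --pt "-0.65 -0.17 0 0 0 0" --pt "-1 -0.25 0 0 0 0" --pt "-1 -0.25 0 0 0 0" --pt "-1 -0.25 0 0 0 0"

```text
time: 9.45
ee_pos: [0.4886, 0.0669, 0.3243]
eef_rot: [0.671, 0.741, -0.001, -0.0]
ft_force: [-0.4, 0.7, -0.5]
width: 0.087
grip_force: 0.0
```

```bash
python3 m.py w6 shaker .489 .07 .011 0 brush_tray .489 .069 .003 .1; python3 -c "
from h import *
where()
plan([(.489,.07,.072,96)],3)"
```

```text
t 9.45 grasp [0.4884 0.0667 0.1608] yaw 95.66 tilt 0.09 w 0.087 F [-0.4  0.7 -0.5] grip 0.0
shaker [0.4874, 0.0707, 0.011, 0.0] 0.965 conf 0.62
brush_tray [0.4889, 0.0676, 0.003, 0.1545] 0.973 conf 0.73
t 9.6 grasp [0.4887 0.0706 0.1612] yaw 96.01 tilt 0.05 w 0.0873 F [-0.2 -0.2  0.2] grip 0.0
[-0.004, 0.001, 0.595, -0.001, -0.001, 0.0] rows 2
```

View pics/w6.png

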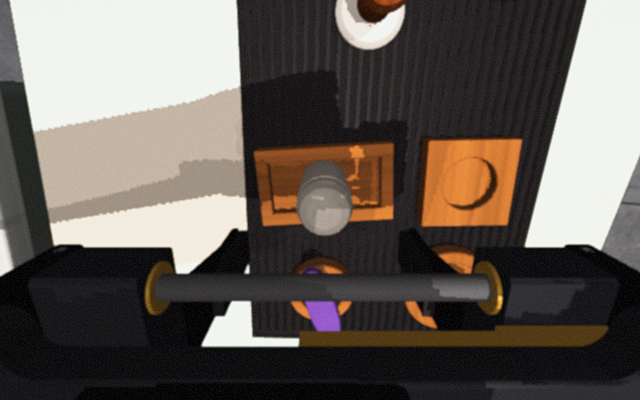

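>>> play_rows --pt "0 0 0.3 0 0 0" --pt "0 0 0.5 0 0 0" --pt "0 0 0.63 0 0 0" --pt "0 0 0.63 0 0 0"

```text
time: 10.0
ee_pos: [0.4878, 0.0705, 0.228]
eef_rot: [0.669, 0.743, -0.001, -0.002]
ft_force: [-0.6, -0.1, -0.1]
width: 0.0867
grip_force: 0.0
```

>>> play_rows --pt "0 0 0 0 0 0" --pt "0 0 0 0 0 0" --pt "0 0 0 0 0 0" --pt "0 0 0 0 0 0" --pt "0 0 0 0 0 0" --fingers -1 --squeeze 15

```text
time: 10.5
ee_pos: [0.4891, 0.0689, 0.2309]
eef_rot: [0.67, 0.742, 0.0, 0.0]
ft_force: [0.8, -0.4, 0.3]
width: 0.0549
grip_force: 0.0
```

>>> play_rows --pt "0 0 0 0 0 0" --pt "0 0 0 0 0 0" --pt "0 0 0 0 0 0"

```text
time: 10.8
ee_pos: [0.489, 0.0689, 0.2305]
eef_rot: [0.67, 0.742, -0.0, 0.0]
ft_force: [-0.3, 0.0, 2.2]
width: 0.042
grip_force: 15.0
```

```bash
python3 -c "
from h import *
where()"
```

```text
t 10.8 grasp [0.489  0.0689 0.067 ] yaw 95.88 tilt 0.01 w 0.042 F [-0.3  0.   2.2] grip 15.0
```

>>> play_rows --pt "0 0 -0.1 0 0 0" --pt "0 0 -0.2 0 0 0" --pt "0 0 -0.3 0 0 0" --pt "0 0 -0.3 0 0 0"

```text
time: 11.2
ee_pos: [0.4898, 0.0693, 0.2783]
eef_rot: [0.67, 0.742, 0.001, 0.002]
ft_force: [0.3, 0.3, -2.1]
width: 0.042
grip_force: 15.0
```

```bash
python3 -c "
from h import *
where()
plan([(.6245,.082,.112,96)],3)"
```

```text
t 11.2 grasp [0.4905 0.0693 0.1148] yaw 95.88 tilt 0.26 w 0.042 F [ 0.3  0.3 -2.1] grip 15.0
[-0.008, 0.902, 0.023, 0.008, 0.001, -0.004] rows 3
```

>>> play_rows --pt "0 0.3 0 0 0 0" --pt "0 0.6 0 0 0 0" --pt "-0.008 0.85 0 0 0 0" --pt "-0.008 0.907 0 0 0 0" --pt "-0.008 0.907 0 0 0 0"

```text
time: 11.7
ee_pos: [0.6249, 0.0819, 0.2747]
eef_rot: [0.67, 0.742, -0.0, -0.001]
ft_force: [-0.8, 0.1, -1.3]
width: 0.0421
grip_force: 15.0
```

>>> play_rows --pt "0 0 0 0 0 0"

```text
time: 11.8
ee_pos: [0.6235, 0.0819, 0.2751]
eef_rot: [0.67, 0.743, -0.0, -0.0]
ft_force: [-0.3, -0.3, -1.6]
width: 0.042
grip_force: 15.0
```

```bash
python3 m.py w7 shaker .6245 .083 .056 0 shaker_block .624 .083 .003 .1
```

```text
t 11.8 grasp [0.6233 0.0819 0.1116] yaw 95.92 tilt 0.06 w 0.042 F [-0.3 -0.3 -1.6] grip 15.0
shaker [0.6205, 0.0984, 0.056, 0.0] 0.606 conf 0.62
shaker_block [0.6247, 0.0835, 0.003, 0.1221] 0.806 conf 0.61
```

View pics/w7.png

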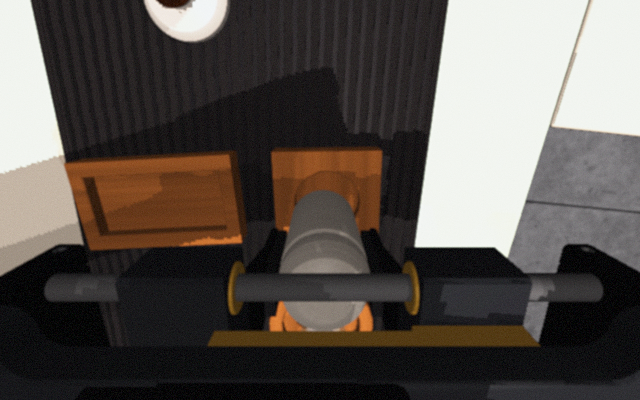

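>>> play_rows --pt "0 0.007 0.1 0 0 0" --pt "0 0.007 0.18 0 0 0" --pt "0 0.007 0.23 0 0 0" --pt "0 0.007 0.27 0 0 0" --pt "0 0.007 0.27 0 0 0"

```text
time: 12.45
ee_pos: [0.6251, 0.0818, 0.2337]
eef_rot: [0.67, 0.743, -0.001, -0.001]
ft_force: [0.4, 0.2, -1.0]
width: 0.0423
grip_force: 15.0
```

>>> play_rows --pt "0 0 0.015 0 0 0" --pt "0 0 0.025 0 0 0" --pt "0 0 0.025 0 0 0"

```text
time: 12.75
ee_pos: [0.6255, 0.0819, 0.2313]
eef_rot: [0.67, 0.743, 0.0, 0.0]
ft_force: [1.0, -0.3, -1.4]
width: 0.0422
grip_force: 15.0
```

>>> play_rows --pt "0 0 0.007 0 0 0" --pt "0 0 0.007 0 0 0" --pt "0 0 0.007 0 0 0"

```text
time: 13.05
ee_pos: [0.6256, 0.0819, 0.2306]
eef_rot: [0.67, 0.742, 0.0, 0.0]
ft_force: [-1.2, -0.5, 2.9]
width: 0.0422
grip_force: 15.0
```

>>> play_rows --pt "0 0 0 0 0 0" --pt "0 0 0 0 0 0" --pt "0 0 0 0 0 0" --pt "0 0 0 0 0 0" --pt "0 0 0 0 0 0" --fingers 1

```text
time: 13.55
ee_pos: [0.6254, 0.0818, 0.2301]
eef_rot: [0.67, 0.742, -0.0, 0.0]
ft_force: [-0.0, 0.6, -0.2]
width: 0.0744
grip_force: 0.0
```

>>> play_rows --pt "0 0 0 0 0 0" --pt "0 0 -0.25 0 0 0" --pt "0 0 -0.5 0 0 0" --pt "0 0 -0.66 0 0 0" --pt "0 0 -0.66 0 0 0"

```text
time: 14.05
ee_pos: [0.6263, 0.0824, 0.3333]
eef_rot: [0.67, 0.742, 0.002, 0.002]
ft_force: [-0.0, 0.0, 0.4]
width: 0.087
grip_force: 0.0
```

```bash
python3 m.py w8 shaker .6245 .083 .011 0 shaker_block .624 .083 .003 .1; python3 -c "
from h import *
where()
plan([(.5,-.05,.13,111)],3)"
```

```text
t 14.05 grasp [0.6273 0.0825 0.1698] yaw 95.88 tilt 0.36 w 0.087 F [-0.   0.   0.4] grip 0.0
shaker [0.6243, 0.0843, 0.011, 0.0] 0.959 conf 0.58
shaker_block [0.6249, 0.0828, 0.003, 0.1146] 0.986 conf 0.87
t 14.2 grasp [0.625  0.0816 0.1648] yaw 95.88 tilt 0.06 w 0.0871 F [-0.4  0.3 -0.3] grip 0.0
[-0.788, -0.92, 0.233, -0.002, 0.0, -0.504] rows 4
```

>>> play_rows --pt "-0.25 -0.3 0 0 0 -0.15" --pt "-0.5 -0.6 0 0 0 -0.3" --pt "-0.788 -0.92 0 0 0 -0.5" --pt "-0.788 -0.92 0 0 0 -0.5" --pt "-0.788 -0.92 0 0 0 -0.5"

```text
time: 14.7
ee_pos: [0.4977, -0.054, 0.3276]
eef_rot: [0.57, 0.822, -0.002, -0.001]
ft_force: [0.2, 1.0, 0.4]
width: 0.0872
grip_force: 0.0
```

>>> play_rows --pt "0 0 0 0 0 0"

```text
time: 14.8
ee_pos: [0.4998, -0.0505, 0.3284]
eef_rot: [0.568, 0.823, -0.0, -0.0]
ft_force: [0.8, -0.0, 0.1]
width: 0.0872
grip_force: 0.0
```

```bash
python3 m.py w9 brush .499 -.053 .023 .36 glass_coaster .5016 -.05 .003 0 brush_tray .489 .069 .003 .1 shot_glass .6366 -.037 .011 0
```

```text
t 14.8 grasp [ 0.4996 -0.0506  0.1649] yaw 110.78 tilt 0.06 w 0.0872 F [ 0.8 -0.   0.1] grip 0.0
brush [0.4978, -0.056, 0.023, 0.3766] 0.878 conf 0.94
glass_coaster [0.5078, -0.0525, 0.003, 0.0] 0.263 conf 0.83
brush_tray [0.489, 0.0671, 0.003, 0.1666] 0.971 conf 0.79
shot_glass [0.63, -0.0346, 0.011, 0.0] 0.934 conf 0.96
```

View pics/w9.png

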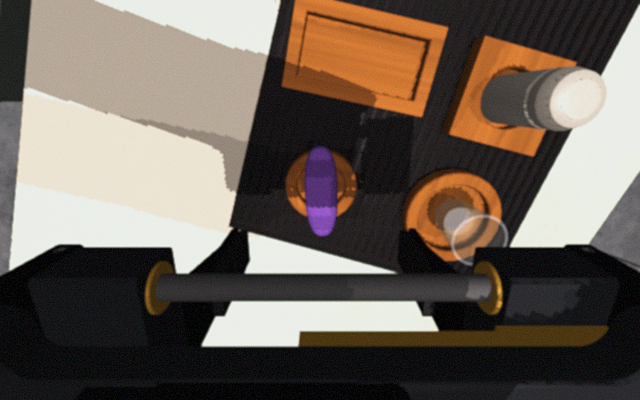

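```bash
python3 - <<'E'
from h import *
c=cal("wrist")
for n,u,z in (("brush top",(321,191.5),.043),("brush ends",(320,147),.04),("",(322,236),.04),("coaster L",(286.5,184),.023),("coaster R",(357,184),.023)): print(n,atz(c,u,z).round(4))
im=cv2.imread("pics/w9.png"); hsv=cv2.cvtColor(im,cv2.COLOR_BGR2HSV)
m=cv2.inRange(hsv,(3,100,60),(22,255,255)); m[:140]=0;m[240:]=0;m[:,:270]=0;m[:,370:]=0
from fit import *
pts=np.argwhere(m)[:,::-1].astype(np.float32); h=cv2.convexHull(pts); print(fit("glass_coaster",[(h,c)],(.5016,-.05,.003,0),np.array([1,1,0,0],bool)))
m=cv2.inRange(hsv,(3,100,60),(22,255,255)); m[:165]=0;m[262:]=0;m[:,:404]=0;m[:,503:]=0
pts=np.argwhere(m)[:,::-1].astype(np.float32); h=cv2.convexHull(pts); print(cv2.boundingRect(h),fit("tamper_seat",[(h,c)],(.635,-.037,.003,0),np.array([1,1,0,0],bool)))
plan([(.498,-.054,.0395,111)],3)
E
```

```text
brush top [ 0.4971 -0.0493  0.043 ]
brush ends [ 0.4821 -0.0125  0.04  ]
 [ 0.5141 -0.0912  0.04  ]
coaster L [ 0.4655 -0.0598  0.023 ]
coaster R [ 0.5288 -0.0356  0.023 ]
(array([ 0.49784318, -0.05170558,  0.003     ,  0.        ]), np.float64(0.9128253299581351))
(404, 170, 99, 92) (array([ 0.63543126, -0.03475432,  0.003     ,  0.        ]), np.float64(0.9045720774245692))
[-0.026, -0.029, 0.839, 0.0, -0.002, 0.0] rows 3
```

>>> play_rows --pt "-0.01 -0.015 0.25 0 0 -0.015" --pt "-0.01 -0.015 0.5 0 0 -0.015" --pt "-0.01 -0.015 0.65 0 0 -0.015" --pt "-0.01 -0.015 0.725 0 0 -0.015" --pt "-0.01 -0.015 0.725 0 0 -0.015"

```text
time: 15.55
ee_pos: [0.4985, -0.0516, 0.2193]
eef_rot: [0.564, 0.826, -0.0, -0.001]
ft_force: [-0.0, -0.1, 0.0]
width: 0.0872
grip_force: 0.0
```

>>> play_rows --pt "0 0 0 0 0 0" --pt "0 0 0 0 0 0" --fingers -0.1

```text
time: 15.75
ee_pos: [0.4994, -0.0519, 0.2217]
eef_rot: [0.564, 0.826, 0.0, 0.001]
ft_force: [-0.7, 0.4, 0.2]
width: 0.0777
grip_force: 0.0
```

```bash
python3 -c "
from h import *
where()"
```

```text
t 15.75 grasp [ 0.4998 -0.052   0.0582] yaw 111.35 tilt 0.13 w 0.0777 F [-0.7  0.4  0.2] grip 0.0
```

>>> play_rows --pt "0 0 0.012 0 0 0" --pt "0 0 0.012 0 0 0" --pt "0 0 0.012 0 0 0" --pt "0 0 0.012 0 0 0" --pt "0 0 0.012 0 0 0" --fingers -1 --squeeze 12

```text
time: 16.25
ee_pos: [0.4987, -0.0521, 0.2187]
eef_rot: [0.564, 0.826, -0.0, 0.0]
ft_force: [-0.3, 0.5, 0.0]
width: 0.0391
grip_force: 0.0
```

>>> play_rows --pt "0 0 0 0 0 0" --pt "0 0 0 0 0 0" --pt "0 0 0 0 0 0" --pt "0 0 0 0 0 0" --pt "0 0 0 0 0 0"

```text
time: 16.75
ee_pos: [0.4987, -0.0521, 0.2186]
eef_rot: [0.564, 0.826, 0.0, 0.0]
ft_force: [0.4, 0.4, 0.8]
width: 0.029
grip_force: 12.0
```

```bash
python3 -c "
from h import *
where()"
```

```text
t 16.75 grasp [ 0.4988 -0.0521  0.0551] yaw 111.34 tilt 0.01 w 0.029 F [0.4 0.4 0.8] grip 12.0
```

>>> play_rows --pt "0 0 -0.1 0 0 0" --pt "0 0 -0.25 0 0 0" --pt "0 0 -0.4 0 0 0" --pt "0 0 -0.4 0 0 0"

```text
time: 17.15
ee_pos: [0.4998, -0.0518, 0.2822]
eef_rot: [0.564, 0.826, 0.001, 0.002]
ft_force: [0.8, 0.3, -1.0]
width: 0.0294
grip_force: 12.0
```

```bash
python3 -c "
from h import *
where()
plan([(.489,.069,.115,186.3)],3,start=(.4988,-.0521,.1151,111.34))"
```

```text
t 17.15 grasp [ 0.5006 -0.052   0.1187] yaw 111.35 tilt 0.3 w 0.0294 F [ 0.8  0.3 -1. ] grip 12.0
[0.259, 0.078, 0.0, 0.0, 0.0, -0.833] rows 3
[0.201, 0.179, 0.0, 0.0, 0.0, -0.833] rows 3
[0.107, 0.248, 0.001, 0.0, 0.0, -0.833] rows 3
```

>>> play_rows --pt "0.26 0.078 0 0 0 -0.28" --pt "0.26 0.078 0 0 0 -0.56" --pt "0.26 0.078 0 0 0 -0.833" --pt "0.26 0.078 0 0 0 -0.833"

```text
time: 17.55
ee_pos: [0.4952, -0.0114, 0.2785]
eef_rot: [0.371, 0.929, -0.0, -0.0]
ft_force: [-0.2, -0.7, -0.7]
width: 0.0293
grip_force: 12.0
```

>>> play_rows --pt "0.2 0.18 0 0 0 -0.28" --pt "0.2 0.18 0 0 0 -0.56" --pt "0.2 0.18 0 0 0 -0.833" --pt "0.2 0.18 0 0 0 -0.833"

```text
time: 17.95
ee_pos: [0.4923, 0.0286, 0.2785]
eef_rot: [0.163, 0.987, 0.0, -0.0]
ft_force: [-0.8, 0.8, -0.9]
width: 0.029
grip_force: 12.0
```

>>> play_rows --pt "0.107 0.248 0 0 0 -0.28" --pt "0.107 0.248 0 0 0 -0.56" --pt "0.107 0.248 0 0 0 -0.833" --pt "0.107 0.248 0 0 0 -0.833" --pt "0.107 0.248 0 0 0 -0.833"

```text
time: 18.45
ee_pos: [0.4891, 0.0687, 0.2785]
eef_rot: [-0.05, 0.999, -0.0, -0.0]
ft_force: [-0.3, 0.3, -0.6]
width: 0.0291
grip_force: 12.0
```

```bash
python3 m.py w10 brush .489 .069 .083 1.68 brush_tray .489 .069 .003 .1 glass_coaster .499 -.05 .003 0; python3 -c "
from h import *
where()
plan([(.489,.069,.044,186.3)])"
```

```text
t 18.45 grasp [0.4891 0.0687 0.115 ] yaw -174.22 tilt 0.01 w 0.0291 F [-0.3  0.3 -0.6] grip 12.0
brush [0.4877, 0.0671, 0.083, 1.6321] 0.71 conf 0.94
brush_tray [0.4883, 0.0677, 0.003, 0.1581] 0.749 conf 0.81
glass_coaster [0.4953, -0.0521, 0.003, 0.0] 0.954 conf 0.75
t 18.65 grasp [0.4891 0.0689 0.1151] yaw -173.91 tilt 0.01 w 0.0287 F [-0.3  0.8 -0.2] grip 12.0
[0.001, 0.0, 0.474, 0.0, 0.0, -0.007] rows 2
```

View pics/w10.png

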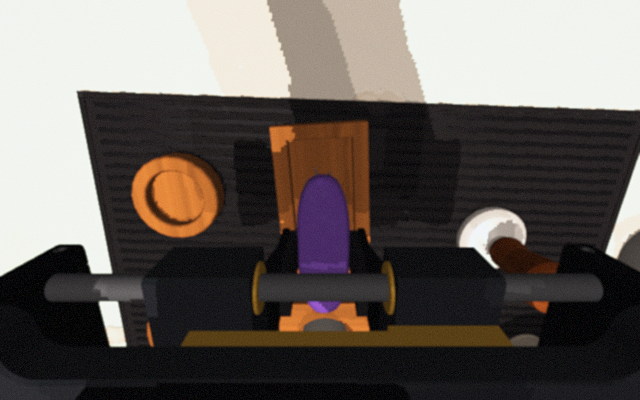

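>>> play_rows --pt "0 0 0.15 0 0 -0.085" --pt "0 0 0.3 0 0 -0.085" --pt "0 0 0.4 0 0 -0.085" --pt "0 0 0.45 0 0 -0.085" --pt "0 0 0.45 0 0 -0.085"

```text
time: 19.15
ee_pos: [0.4889, 0.0692, 0.2105]
eef_rot: [-0.077, 0.997, 0.0, -0.001]
ft_force: [0.3, 0.2, -0.7]
width: 0.029
grip_force: 12.0
```

>>> play_rows --pt "0 0 0.01 0 0 0" --pt "0 0 0.016 0 0 0" --pt "0 0 0.02 0 0 0" --pt "0 0 0.02 0 0 0"

```text
time: 19.55
ee_pos: [0.4892, 0.0691, 0.2084]
eef_rot: [-0.077, 0.997, -0.0, 0.0]
ft_force: [0.3, 0.4, -0.9]
width: 0.0289
grip_force: 12.0
```

>>> play_rows --pt "0 0 0.006 0 0 0" --pt "0 0 0.01 0 0 0" --pt "0 0 0.01 0 0 0"

```text
time: 19.85
ee_pos: [0.4891, 0.0691, 0.2067]
eef_rot: [-0.077, 0.997, -0.0, 0.0]
ft_force: [-0.3, -0.6, 0.6]
width: 0.0287
grip_force: 12.0
```

>>> play_rows --pt "0 0 0 0 0 0" --pt "0 0 0 0 0 0" --pt "0 0 0 0 0 0" --fingers 0.0

```text
time: 20.15
ee_pos: [0.4891, 0.0692, 0.2066]
eef_rot: [-0.077, 0.997, 0.0, 0.0]
ft_force: [-0.1, 0.3, 0.1]
width: 0.0413
grip_force: 0.0
```

>>> play_rows --pt "0 0 -0.05 0 0 0" --pt "0 0 -0.25 0 0 0" --pt "0 0 -0.5 0 0 0" --pt "0 0 -0.75 0 0 0" --pt "0 0 -0.75 0 0 0"

```text
time: 20.65
ee_pos: [0.4903, 0.0701, 0.324]
eef_rot: [-0.077, 0.997, -0.0, 0.004]
ft_force: [1.0, -0.2, -0.7]
width: 0.0437
grip_force: 0.0
```

>>> play_rows --pt "0 0 0 0 0 0" --fingers 1

```text
time: 20.75
ee_pos: [0.4892, 0.0691, 0.32]
eef_rot: [-0.077, 0.997, -0.0, 0.001]
ft_force: [0.2, 0.9, -0.2]
width: 0.0467
grip_force: 0.0
```

```bash
python3 m.py w11 brush .489 .069 .011 1.72 brush_tray .489 .069 .003 .15 glass_coaster .499 -.05 .003 0
python3 -c "
from h import *
where()
plan([(.633,-.035,.165,96)])"
```

```text
t 20.75 grasp [0.4895 0.069  0.1565] yaw -171.16 tilt 0.12 w 0.0467 F [ 0.2  0.9 -0.2] grip 0.0
brush [0.4898, 0.0688, 0.011, 1.7396] 0.9 conf 0.63
brush_tray [0.4884, 0.0678, 0.003, 0.1574] 0.964 conf 0.76
glass_coaster [0.4958, -0.0519, 0.003, 0.0] 0.968 conf 0.85
t 20.95 grasp [0.4885 0.069  0.1547] yaw -171.13 tilt 0.1 w 0.0601 F [ 0.1 -0.7 -0.7] grip 0.0
[-0.211, -0.208, -0.018, -0.001, -0.001, 0.774] rows 3
[-0.276, -0.108, -0.018, -0.001, -0.001, 0.774] rows 3
[-0.296, 0.009, -0.017, -0.001, -0.001, 0.774] rows 3
[-0.269, 0.125, -0.017, -0.001, -0.001, 0.774] rows 3
```

View pics/w11.png

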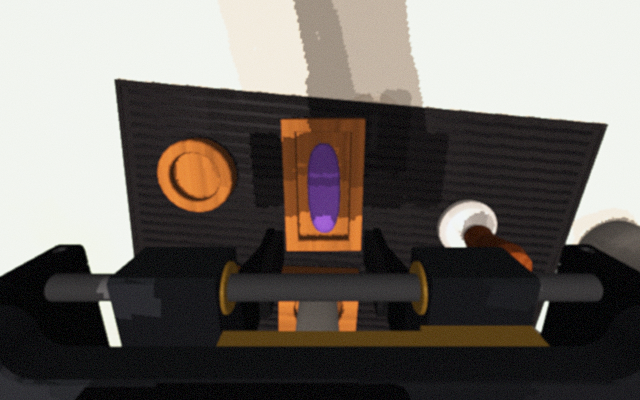

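```bash
python3 -c "
from h import *
where()
plan([(.633,-.035,.165,132)])"
```

```text
t 20.95 grasp [0.4885 0.069  0.1547] yaw -171.13 tilt 0.1 w 0.0601 F [ 0.1 -0.7 -0.7] grip 0.0
[-0.422, -0.417, -0.035, 0.0, -0.002, 0.948] rows 4
[-0.569, -0.165, -0.035, 0.0, -0.002, 0.948] rows 4
```

>>> play_rows --pt "-0.2 -0.2 -0.035 0 0 0.25" --pt "-0.422 -0.417 -0.035 0 0 0.5" --pt "-0.422 -0.417 -0.035 0 0 0.75" --pt "-0.422 -0.417 -0.035 0 0 0.948" --pt "-0.422 -0.417 -0.035 0 0 0.948" --fingers 1

```text
time: 21.45
ee_pos: [0.5612, 0.0172, 0.3233]
eef_rot: [0.171, 0.985, 0.0, -0.001]
ft_force: [0.3, 0.7, -0.5]
width: 0.0859
grip_force: 0.0
```

>>> play_rows --pt "-0.25 -0.08 -0.03 0 0 0.25" --pt "-0.569 -0.165 -0.03 0 0 0.5" --pt "-0.569 -0.165 -0.03 0 0 0.75" --pt "-0.569 -0.165 -0.03 0 0 0.948" --pt "-0.569 -0.165 -0.03 0 0 0.948"

```text
time: 21.95
ee_pos: [0.6333, -0.0346, 0.3281]
eef_rot: [0.406, 0.914, -0.0, -0.001]
ft_force: [0.2, 1.0, 1.0]
width: 0.0868
grip_force: 0.0
```

```bash
python3 -c "
from h import *
plan([(0,0,0,0)][:0])
import time"; python3 m.py w12 shot_glass .633 -.035 .011 0 tamper_seat .635 -.036 .003 0 glass_coaster .496 -.052 .003 0; python3 -c "
from h import *
where()"
```

```text
t 21.95 grasp [ 0.6331 -0.0345  0.1646] yaw 132.08 tilt 0.07 w 0.0868 F [0.2 1.  1. ] grip 0.0
shot_glass [0.6337, -0.0359, 0.011, 0.0] 0.956 conf 0.58
tamper_seat [0.6319, -0.0366, 0.003, 0.0] 0.962 conf 0.67
glass_coaster [0.4971, -0.0522, 0.003, 0.0] 0.967 conf 0.97
t 22.15 grasp [ 0.6332 -0.0347  0.1653] yaw 132.2 tilt 0.01 w 0.0868 F [-0.3 -0.3  0.2] grip 0.0
```

View pics/w12.png

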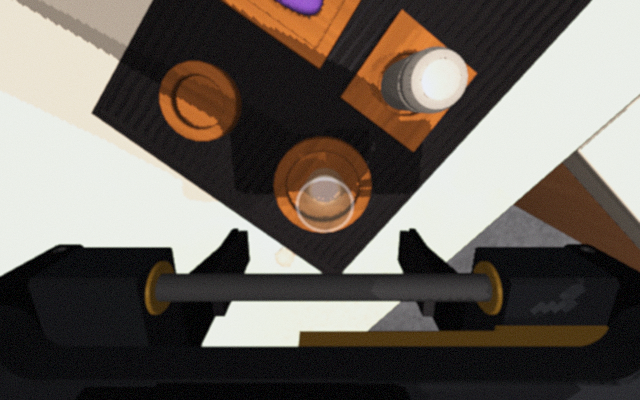

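>>> play_rows --pt "-0.008 0 0.25 0 0 0" --pt "-0.008 0 0.5 0 0 0" --pt "-0.008 0 0.68 0 0 0" --pt "-0.008 0 0.75 0 0 0" --pt "-0.008 0 0.75 0 0 0"

```text
time: 22.65
ee_pos: [0.6337, -0.0358, 0.2154]
eef_rot: [0.406, 0.914, -0.0, -0.001]
ft_force: [-0.6, 0.8, 0.9]
width: 0.0873
grip_force: 0.0
```

>>> play_rows --pt "0 0 0 0 0 0" --pt "0 0 0 0 0 0" --pt "0 0 0 0 0 0" --pt "0 0 0 0 0 0" --pt "0 0 0 0 0 0" --fingers -1 --squeeze 10

```text
time: 23.15
ee_pos: [0.6343, -0.0358, 0.2168]
eef_rot: [0.407, 0.913, 0.0, 0.0]
ft_force: [0.4, 0.7, 0.5]
width: 0.0548
grip_force: 0.0
```

>>> play_rows --pt "0 0 0 0 0 0" --pt "0 0 0 0 0 0" --pt "0 0 0 0 0 0" --pt "0 0 0 0 0 0"

```text
time: 23.55
ee_pos: [0.6343, -0.0357, 0.2165]
eef_rot: [0.407, 0.913, 0.0, 0.0]
ft_force: [0.3, 0.5, 1.1]
width: 0.0459
grip_force: 10.0
```

```bash
python3 -c "
from h import *
where()"
```

```text
t 23.55 grasp [ 0.6343 -0.0357  0.053 ] yaw 131.98 tilt 0.02 w 0.0459 F [0.3 0.5 1.1] grip 10.0
```

>>> play_rows --pt "0 0 -0.1 0 0 0" --pt "0 0 -0.2 0 0 0" --pt "0 0 -0.32 0 0 0" --pt "0 0 -0.32 0 0 0" --pt "0 0 -0.32 0 0 0"

```text
time: 24.05
ee_pos: [0.6343, -0.0358, 0.2654]
eef_rot: [0.407, 0.913, 0.0, 0.001]
ft_force: [-0.4, -0.7, -1.5]
width: 0.046
grip_force: 9.9
```

```bash
python3 -c "
from h import *
where()
plan([(.4965,-.052,.101,132)],start=(.6343,-.0357,.101,131.98))"
```

```text
t 24.05 grasp [ 0.6346 -0.0358  0.1019] yaw 131.97 tilt 0.1 w 0.046 F [-0.4 -0.7 -1.5] grip 9.9
[0.534, -0.756, 0.0, 0.0, 0.0, -0.001] rows 3
```

>>> play_rows --pt "0.15 -0.22 0 0 0 0" --pt "0.3 -0.44 0 0 0 0" --pt "0.45 -0.65 0 0 0 0" --pt "0.534 -0.756 0 0 0 0" --pt "0.534 -0.756 0 0 0 0"

```text
time: 24.55
ee_pos: [0.4939, -0.0526, 0.2638]
eef_rot: [0.407, 0.913, -0.001, -0.001]
ft_force: [0.7, 0.4, -1.2]
width: 0.0455
grip_force: 9.9
```

>>> play_rows --pt "0 0 0 0 0 0" --pt "0 0 0 0 0 0"

```text
time: 24.75
ee_pos: [0.4971, -0.0519, 0.2644]
eef_rot: [0.407, 0.914, 0.0, 0.0]
ft_force: [0.1, 0.4, -0.8]
width: 0.0459
grip_force: 9.9
```

```bash
python3 m.py w13 shot_glass .4965 -.052 .059 0 tamper_seat .635 -.036 .003 0 glass_coaster .496 -.052 .003 0; python3 - <<'E'
from h import *
c=cal("wrist"); im=cv2.imread("pics/w13.png")
a=np.linspace(0,2*np.pi,40)
for (p,rad,z,col) in (((.4965,-.052),.023,.023,(0,255,0)),((.4965,-.052),.019,.059,(255,255,0)),((.4965,-.052),.035,.023,(0,0,255))):
    q=np.array([proj(c,(p[0]+rad*np.cos(t),p[1]+rad*np.sin(t),z)) for t in a]); cv2.polylines(im,[(q*16).astype(np.int32)],True,col,1,cv2.LINE_AA,4)
cv2.imwrite("pics/w13b.png",cv2.resize(im[130:350,180:460],None,fx=2.5,fy=2.5))
E
```

```text
t 24.75 grasp [ 0.4972 -0.0519  0.1009] yaw 131.99 tilt 0.05 w 0.0459 F [ 0.1  0.4 -0.8] grip 9.9
shot_glass [0.4943, -0.0496, 0.059, 0.0] 0.541 conf 0.85
tamper_seat [0.6333, -0.0369, 0.003, 0.0] 0.043 conf 0.66
glass_coaster [0.4962, -0.0528, 0.003, 0.0] 0.819 conf 0.77
```

View pics/w13b.png

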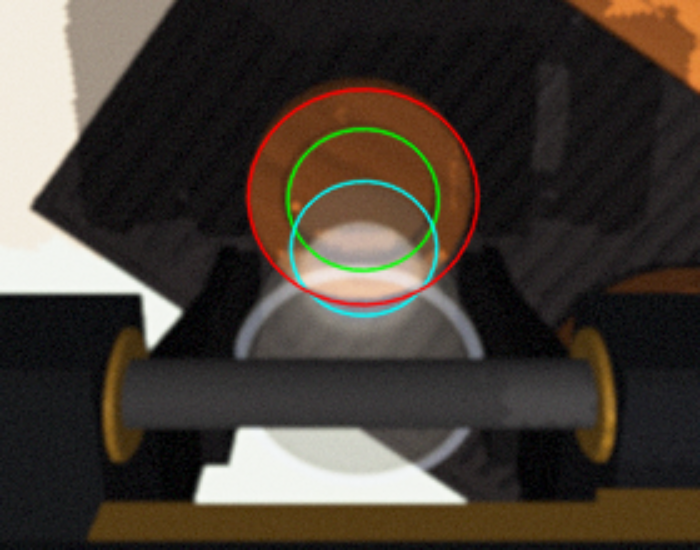

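```bash
python3 - <<'E'
from h import *
c=cal("wrist")
f=lambda p:((proj(c,p)-[180,130])*2.5).round(0)
g=np.array([.4972,-.0519])
tx=np.array([np.cos(np.radians(132)),np.sin(np.radians(132))]); ty=np.array([tx[1],-tx[0]])
for s in (1,-1): print("rim x",f((*(g+tx*.024*s),.1195)),"rim y",f((*(g+ty*.024*s),.1195)))
E
```

```text
rim x [369. 267.] rim y [497. 385.]
rim x [368. 492.] rim y [239. 385.]
```

>>> play_rows --pt "0 0 0.1 0 0 0" --pt "0 0 0.18 0 0 0" --pt "0 0 0.24 0 0 0" --pt "0 0 0.28 0 0 0" --pt "0 0 0.28 0 0 0"

```text
time: 25.45
ee_pos: [0.496, -0.052, 0.2212]
eef_rot: [0.407, 0.913, -0.0, -0.001]
ft_force: [-0.3, 1.2, -0.5]
width: 0.0456
grip_force: 9.9
```

>>> play_rows --pt "0 0 0.015 0 0 0" --pt "0 0 0.03 0 0 0" --pt "0 0 0.03 0 0 0" --pt "0 0 0.03 0 0 0"

```text
time: 25.85
ee_pos: [0.4964, -0.0521, 0.218]
eef_rot: [0.407, 0.913, -0.0, 0.0]
ft_force: [-0.1, -0.7, -0.9]
width: 0.0457
grip_force: 9.9
```

>>> play_rows --pt "0 0 0.006 0 0 0" --pt "0 0 0.011 0 0 0" --pt "0 0 0.011 0 0 0"

```text
time: 26.15
ee_pos: [0.4965, -0.0521, 0.2164]
eef_rot: [0.407, 0.913, -0.0, 0.0]
ft_force: [-0.2, -0.4, 1.2]
width: 0.0457
grip_force: 10.0
```

>>> play_rows --pt "0 0 0 0 0 0" --pt "0 0 0 0 0 0" --pt "0 0 0 0 0 0" --pt "0 0 0 0 0 0" --pt "0 0 0 0 0 0" --fingers 1

```text
time: 26.65
ee_pos: [0.4963, -0.052, 0.2162]
eef_rot: [0.407, 0.913, -0.0, -0.0]
ft_force: [-0.6, 0.4, -0.2]
width: 0.0776
grip_force: 0.0
```

>>> play_rows --pt "0 0 -0.1 0 0 0" --pt "0 0 -0.35 0 0 0" --pt "0 0 -0.65 0 0 0" --pt "0 0 -0.75 0 0 0" --pt "0 0 -0.75 0 0 0"

```text
time: 27.15
ee_pos: [0.4971, -0.0518, 0.332]
eef_rot: [0.407, 0.913, 0.0, 0.003]
ft_force: [-0.5, 0.9, -0.3]
width: 0.0873
grip_force: 0.0
```

```bash
python3 m.py w14 shot_glass .4965 -.052 .011 0 glass_coaster .496 -.052 .003 0 tamper_seat .634 -.036 .003 0; python3 -c "
from h import *
where()
plan([(.511,.2215,.165,96)])"
```

```text
t 27.15 grasp [ 0.4979 -0.0521  0.1685] yaw 131.98 tilt 0.31 w 0.0873 F [-0.5  0.9 -0.3] grip 0.0
shot_glass [0.4955, -0.0521, 0.011, 0.0] 0.974 conf 0.84
glass_coaster [0.496, -0.0523, 0.003, 0.0] 0.782 conf 0.71
tamper_seat [0.6306, -0.0366, 0.003, 0.0] 0.783 conf 0.59
t 27.35 grasp [ 0.4956 -0.0521  0.1642] yaw 131.98 tilt 0.1 w 0.0869 F [-0.1 -0.3 -1. ] grip 0.0
[0.644, 0.648, -0.003, -0.001, -0.001, 0.6] rows 3
[0.813, 0.416, -0.002, -0.001, -0.001, 0.6] rows 3
```

View pics/w14.png

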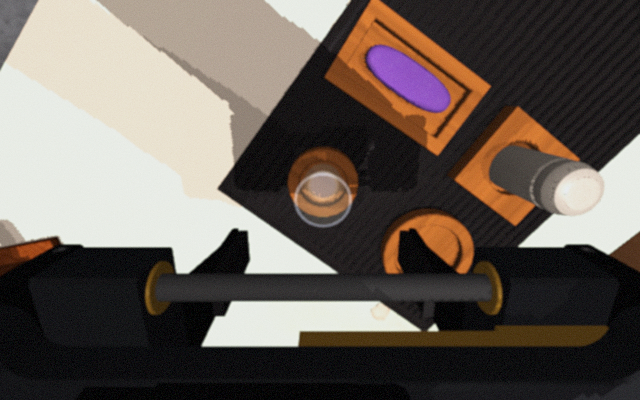

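```bash
python3 -c "
from h import *
plan([(.511,.2215,.165,132)])"
```

```text
[0.644, 0.648, -0.003, -0.001, -0.001, 0.0] rows 3
[0.645, 0.647, -0.002, -0.001, -0.001, 0.0] rows 3
```

>>> play_rows --pt "0.2 0.2 0 0 0 0" --pt "0.4 0.4 0 0 0 0" --pt "0.644 0.648 0 0 0 0" --pt "0.644 0.648 0 0 0 0"

```text
time: 27.75
ee_pos: [0.5028, 0.0915, 0.3281]
eef_rot: [0.403, 0.915, 0.001, -0.001]
ft_force: [0.1, 0.3, -0.4]
width: 0.0869
grip_force: 0.0
```

>>> play_rows --pt "0.2 0.2 0 0 0 0" --pt "0.4 0.4 0 0 0 0" --pt "0.644 0.648 0 0 0 0" --pt "0.644 0.648 0 0 0 0" --pt "0.644 0.648 0 0 0 0"

```text
time: 28.25
ee_pos: [0.5109, 0.2231, 0.3274]
eef_rot: [0.405, 0.914, -0.0, -0.001]
ft_force: [0.4, -0.1, -0.7]
width: 0.0871
grip_force: 0.0
```

>>> play_rows --pt "0 0 0 0 0 0"

```text
time: 28.35
ee_pos: [0.5117, 0.2205, 0.3277]
eef_rot: [0.407, 0.913, -0.001, -0.0]
ft_force: [0.0, -0.0, -0.7]
width: 0.087
grip_force: 0.0
```

```bash
python3 m.py w15 tamper .511 .222 .003 0; python3 -c "
from h import *
where()
plan([(.511,.2215,.064,132)])"
```

```text
t 28.35 grasp [0.5115 0.2203 0.1642] yaw 131.93 tilt 0.11 w 0.087 F [ 0.  -0.  -0.7] grip 0.0
tamper [0.5106, 0.2206, 0.003, 0.0] 0.948 conf 0.72
t 28.45 grasp [0.5119 0.2198 0.1647] yaw 131.84 tilt 0.07 w 0.087 F [ 0.7 -0.1  0.9] grip 0.0
[0.012, 0.003, 0.671, -0.002, 0.001, -0.005] rows 3
```

>>> play_rows --pt "0.008 0 0.25 0 0 0" --pt "0.008 0 0.45 0 0 0" --pt "0.008 0 0.6 0 0 0" --pt "0.008 0 0.665 0 0 0" --pt "0.008 0 0.665 0 0 0"

```text
time: 28.95
ee_pos: [0.5108, 0.2214, 0.2281]
eef_rot: [0.408, 0.913, -0.001, -0.001]
ft_force: [0.0, -0.8, 0.4]
width: 0.087
grip_force: 0.0
```

>>> play_rows --pt "0 0 0 0 0 0" --pt "0 0 0 0 0 0" --pt "0 0 0 0 0 0" --pt "0 0 0 0 0 0" --pt "0 0 0 0 0 0" --fingers -1 --squeeze 30

```text
time: 29.45
ee_pos: [0.5109, 0.2225, 0.2293]
eef_rot: [0.407, 0.913, 0.0, 0.0]
ft_force: [0.2, 0.4, 0.5]
width: 0.0547
grip_force: 0.0
```

>>> play_rows --pt "0 0 0 0 0 0" --pt "0 0 0 0 0 0" --pt "0 0 0 0 0 0" --pt "0 0 0 0 0 0" --pt "0 0 0 0 0 0"

```text
time: 29.95
ee_pos: [0.5108, 0.2226, 0.2289]
eef_rot: [0.407, 0.913, 0.0, 0.0]
ft_force: [1.0, 1.1, -0.2]
width: 0.032
grip_force: 29.6
```

```bash
python3 -c "
from h import *
where()"
```

```text
t 29.95 grasp [0.5108 0.2226 0.0654] yaw 131.98 tilt 0.01 w 0.032 F [ 1.   1.1 -0.2] grip 29.6
```

>>> play_rows --pt "0 0 -0.15 0 0 0" --pt "0 0 -0.4 0 0 0" --pt "0 0 -0.65 0 0 0" --pt "0 0 -0.82 0 0 0" --pt "0 0 -0.82 0 0 0"

```text
time: 30.45
ee_pos: [0.5112, 0.2231, 0.3549]
eef_rot: [0.407, 0.913, 0.001, 0.002]
ft_force: [0.1, -0.1, -4.3]
width: 0.0316
grip_force: 29.6
```

```bash
python3 -c "
from h import *
where()
plan([(.6315,-.036,.1884,132)],start=(.5108,.2226,.1884,132))"
```

```text
t 30.45 grasp [0.512  0.2233 0.1914] yaw 131.97 tilt 0.27 w 0.0316 F [ 0.1 -0.1 -4.3] grip 29.6
[-0.91, -0.278, 0.0, 0.0, 0.0, 0.0] rows 3
[-0.91, -0.278, 0.0, 0.0, 0.0, 0.0] rows 3
```

>>> play_rows --pt "-0.3 -0.09 0 0 0 0" --pt "-0.6 -0.18 0 0 0 0" --pt "-0.91 -0.278 0 0 0 0" --pt "-0.91 -0.278 0 0 0 0"

```text
time: 30.85
ee_pos: [0.5734, 0.0845, 0.349]
eef_rot: [0.412, 0.911, -0.002, -0.0]
ft_force: [-1.0, 0.1, -4.3]
width: 0.0317
grip_force: 29.9
```

>>> play_rows --pt "-0.3 -0.09 0 0 0 0" --pt "-0.6 -0.18 0 0 0 0" --pt "-0.85 -0.26 0 0 0 0" --pt "-0.91 -0.278 0 0 0 0" --pt "-0.91 -0.278 0 0 0 0"

```text
time: 31.35
ee_pos: [0.6314, -0.0384, 0.3495]
eef_rot: [0.409, 0.913, -0.001, -0.001]
ft_force: [-0.1, 0.9, -4.6]
width: 0.0318
grip_force: 29.9
```

>>> play_rows --pt "0 0 0.3 0 0 0" --pt "0 0 0.4 0 0 0" --pt "0 0 0.5 0 0 0" --pt "0 0 0.5 0 0 0" --pt "0 0 0.5 0 0 0"

```text
time: 31.85
ee_pos: [0.6316, -0.0356, 0.2778]
eef_rot: [0.407, 0.914, 0.0, 0.0]
ft_force: [0.2, -0.1, -3.6]
width: 0.032
grip_force: 29.9
```

```bash
python3 m.py w16 tamper .632 -.0365 .05 0 tamper_seat .632 -.0365 .003 0; python3 - <<'E'
from h import *
where(); c=cal("wrist"); im=cv2.imread("pics/w16.png")
a=np.linspace(0,2*np.pi,40); s=status.read_state(); g=np.array(s["ee_pos"]); z=g[2]-.1635-.0624
for (p,rad,z,col) in (((.632,-.0365),.035,.023,(0,255,0)),((.632,-.0365),.048,.023,(0,0,255)),(g-[.0005,.001,0],.029,z+.025,(255,255,0)),(g-[.0005,.001,0],.029,z,(255,0,255))):
    q=np.array([proj(c,(p[0]+rad*np.cos(t),p[1]+rad*np.sin(t),z)) for t in a]); cv2.polylines(im,[(q*16).astype(np.int32)],True,col,1,cv2.LINE_AA,4)
cv2.imwrite("pics/w16b.png",cv2.resize(im[110:330,180:460],None,fx=2.5,fy=2.5))
E
```

```text
t 31.85 grasp [ 0.6317 -0.0356  0.1143] yaw 132.01 tilt 0.04 w 0.032 F [ 0.2 -0.1 -3.6] grip 29.9
tamper [0.6219, -0.0271, 0.05, 0.0] 0.708 conf 0.56
tamper_seat [0.6315, -0.0364, 0.003, 0.0] 0.84 conf 0.97
t 32.0 grasp [ 0.6321 -0.0361  0.1149] yaw 131.98 tilt 0.12 w 0.0322 F [ 0.1 -0.1 -3.9] grip 29.9
```

View pics/w16b.png

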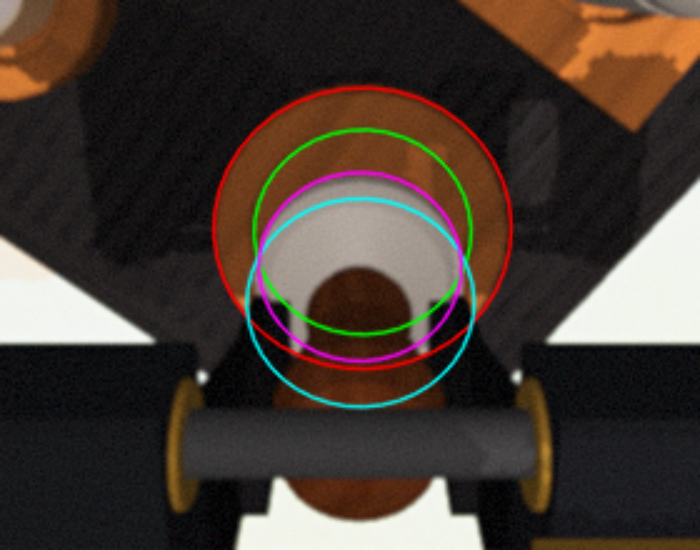

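>>> play_rows --pt "0 0 0.08 0 0 0" --pt "0 0 0.16 0 0 0" --pt "0 0 0.21 0 0 0" --pt "0 0 0.245 0 0 0" --pt "0 0 0.245 0 0 0"

```text
time: 32.5
ee_pos: [0.6311, -0.0363, 0.239]
eef_rot: [0.407, 0.913, -0.0, -0.001]
ft_force: [0.3, 0.2, -4.4]
width: 0.0316
grip_force: 29.9
```

>>> play_rows --pt "0 0 0.01 0 0 0" --pt "0 0 0.022 0 0 0" --pt "0 0 0.022 0 0 0" --pt "0 0 0.022 0 0 0"

```text
time: 32.9
ee_pos: [0.6315, -0.0361, 0.2373]
eef_rot: [0.407, 0.913, 0.0, 0.0]
ft_force: [0.3, 1.4, -2.6]
width: 0.0321
grip_force: 29.9
```

>>> play_rows --pt "0 0 0.004 0 0 0" --pt "0 0 0.005 0 0 0" --pt "0 0 0.005 0 0 0"

```text
time: 33.2
ee_pos: [0.6316, -0.0359, 0.2371]
eef_rot: [0.407, 0.914, 0.0, 0.0]
ft_force: [-2.9, 0.4, 4.9]
width: 0.032
grip_force: 30.0
```

>>> play_rows --pt "0 0 0 0 0 0" --pt "0 0 0 0 0 0" --pt "0 0 0 0 0 0" --pt "0 0 0 0 0 0" --pt "0 0 0 0 0 0" --fingers 1

```text
time: 33.7
ee_pos: [0.6314, -0.0363, 0.2361]
eef_rot: [0.407, 0.913, -0.0, 0.0]
ft_force: [-1.0, -0.6, 0.7]
width: 0.064
grip_force: 0.0
```

>>> play_rows --pt "0 0 -0.1 0 0 0" --pt "0 0 -0.35 0 0 0" --pt "0 0 -0.65 0 0 0" --pt "0 0 -0.95 0 0 0" --pt "0 0 -0.95 0 0 0"

```text
time: 34.2
ee_pos: [0.6324, -0.0353, 0.3868]
eef_rot: [0.407, 0.914, 0.002, 0.005]
ft_force: [-0.3, 0.9, 0.2]
width: 0.0866
grip_force: 0.0
```

>>> play_rows --pt "0.6 -0.3 -0.4 0 0 0" --pt "0.6 -0.3 -0.4 0 0 0" --pt "0.6 -0.3 -0.4 0 0 0" --pt "0.6 -0.3 -0.4 0 0 0" --pt "0.6 -0.3 -0.4 0 0 0"

```text
time: 34.7
ee_pos: [0.5379, 0.0002, 0.439]
eef_rot: [0.407, 0.913, -0.0, 0.001]
ft_force: [0.1, -0.3, 0.0]
width: 0.0868
grip_force: 0.0
```

```bash
python3 m.py w17 tamper .632 -.0365 .011 0 tamper_seat .632 -.0365 .003 0 shot_glass .4965 -.052 .011 0 glass_coaster .4965 -.052 .003 0 shaker .6245 .083 .011 0 shaker_block .6245 .083 .003 .11 brush .489 .069 .011 1.72 brush_tray .489 .069 .003 .15
```

```text
t 34.7 grasp [ 0.538  -0.      0.2755] yaw 131.95 tilt 0.09 w 0.0868 F [ 0.1 -0.3  0. ] grip 0.0
tamper [0.6313, -0.0374, 0.011, 0.0] 0.937 conf 0.75
tamper_seat [0.6317, -0.0363, 0.003, 0.0] 0.955 conf 0.79
shot_glass [0.4962, -0.0517, 0.011, 0.0] 0.977 conf 0.84
glass_coaster [0.4967, -0.0519, 0.003, 0.0] 0.795 conf 0.94
shaker [0.6217, 0.0821, 0.011, 0.0] 0.937 conf 0.83
shaker_block [0.6246, 0.0833, 0.003, 0.1357] 0.946 conf 0.9
brush [0.4876, 0.0677, 0.011, 1.7159] 0.89 conf 0.77
brush_tray [0.4886, 0.0681, 0.003, 0.1594] 0.964 conf 0.9
```

View pics/w17.png

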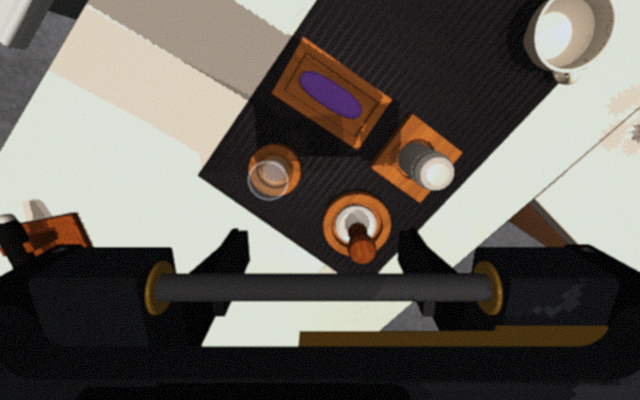

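All four tools sit upright in their recesses: tamper at (357,220), glass at (272,173), shaker at (412,158) and brush at (330,93). The cup is in its place, the gripper is clear and nothing is being touched.

```bash
python3 -c "
from bench import job
print(job.close_job())"
```

```text
the job is handed in; nothing more can be done
None
```

The tamper, shaker, shot glass and brush are each down in their own holders, as the last wrist picture showed, and the cup and pitcher were never touched; the job was handed in at about 35 s of the 125 s allowed.

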